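# Draw out the display tray to its length mark and cam-lock its sliding leg

### The arm

A 7-joint arm with a two-finger parallel gripper is mounted at the origin on the work surface. World frame = base frame: x ahead of the robot, y to its left, z up, the work surface at z = 0. Lengths are in m, angles in rad, forces in N, time in s.
With the tool pointing down it reaches from about 0.4 to 0.875 m from the base axis. Payload 6.5 kg.
Tool frame: the origin (TCP) lies at the very end of the fingers, on their centre line; the grasp point (between the pads) lies 19 mm behind it (bot.grip_depth is the z of the grasp point in the tool frame, in m); z points along the fingers, y is the line along which they close (so a half turn about z gives the same grasp; the last joint's range is limited). The gripper opens to 85 mm and grips with 20 to 120 N. Pads are 22 mm wide; open, the fingers measure 114 mm over their backs; the gripper's body (76 mm by 85 mm) begins 54 mm behind the grasp point. The pads swing forward as they close: fully open they stand 13 mm farther back than shut.
Start: joints at [-1.222, 0.536, -0.004, 1.538, 0.003, 1.067, -0.071], TCP at [0.262, 0.595, 0.231] pointing down, gripper open.
Joint ranges: [-2.7, 2.7], [-0.37, 2.16], [-1.27, 1.26], [0.24, 2.4], [-1.31, 4.45], [0.19, 1.91], [-2.76, 2.76]. Speed limits (rad/s): [2.39, 2.39, 3.14, 3.14, 3.14, 3.14, 3.14].

### API

Orientations are given as a unit quaternion [w, x, y, z].
In Python, from plant import bot gives the robot as it stands.
- The arm moves only by the tool carry_out, never from a script. Its argument "motion" is a list of rows, each a list of 5 numbers: the shift along the tool's x, y, z as a fraction of full scale, then the turn about the tool's z as a fraction of full scale, then the closure, from 0 (fully open) to 1 (shut). In form: [[dx, dy, dz, roll, claw], ...]. A call has exactly 8 rows; each row shifts and turns the commanded pose from where the row before left it, along the tool's axes as they then stand; what a row does not reach is not made up. Full scale, the value 1, is 0.05 m for a shift and 0.12 rad for a turn. A row lasts 1/10 s, in which the tool goes at most 50 mm and 8.59 degrees, less where a joint would pass 70% of its speed; a pose out of reach is approached as far as the arm can. A call with a number of a shift or a turn outside -1 to 1 is refused whole. A call with a gripper value outside its range is refused whole. The fingers move at their own pace and stop on an object; the grip force is fixed at half the most. Time passes only in rows, so rows that do not move let the fingers close, or fill a call up. It gives the time, the measured TCP pose, the force, the opening and the grip force at its end, in the units of the state.
- bot.get_state(): the state, without advancing time (a new reading comes with each control period).
- bot.get_image(name): name is "scene" or "side" or "wrist"; returns a dict with "img" (420x560x3 uint8, red, green, blue), "range_z" (420x560 float32, m along the optical axis (not along the pixel's ray), 0 where there is no reading), "fx", "fy", "cx", "cy" (pixels), "R" (3x3) and "t" (3): a world point X has camera coordinates R X + t; the wrist camera has in their place "mount" (4x4, takes a point from camera to tool coordinates, whose origin is the TCP and whose axes are the flange's). Camera axes: x right, y down, z forward; pixel columns grow to the right and rows downward; lengths in m; the calibration is good to about 2 mm. A picture is of the moment at which its call begins: read the wrist's pose just before it.
- bot.hand_in(): hands the job in; it is judged then, once.
The state is a dict: "t": time; "joint_pos": joint angles; "joint_vel": joint speeds; "joint_efforts": joint torques, N m; "tool_pos": TCP position; "tool_rot": TCP orientation; "wrist_force": force on the tool from outside, world axes, zero at the start; "moment": the same for the moment, N m; "opening": opening from 0.0 (shut) to 1.0 (fully open); "grasp_force": force on a finger pad.
Only numpy, scipy, OpenCV 4.12 (cv2) and the standard library are available. Lean on these libraries where they do the work, as an engineer would, in place of code of your own. Each camera call takes 0.05 s, during which the arm holds its last target. There are 200 camera calls.

### The job

Draw the tray out from under the display case by the T-pull on its sliding leg until the brass pointer is over the red length mark, hold it there against the self-closing runners, and with the same hand squeeze the black cam lever shut, flush against the leg. Do not close the lever before the pointer has reached the mark, and move gently so that the pieces on the tray stay upright and aboard. Finish while still holding: the leg and the shut lever together in your grip, the pointer still on the mark.

Things in the scene. Friction and masses are not known exactly. Their poses are not given: they have to be found in the camera images.
- case: Teak display case with glass top, fixed, 270 deep x 280 wide x 235 mm high, a 108 mm high slot below it for the tray. Origin: middle of its lower front edge, on the sideboard (z = 0). +x points into the case (the tray comes out along -x), +y to the lever side of the leg, z up. A flat scale 3 mm thick lies on the sideboard at y = 32 to 52 mm.
- rail_end (a point): Outer end of the fixed aluminium guide rail, mid-width, top. The rail, 17 wide x 21 mm high, runs on the sideboard along the case's x axis from x = -370 to +10 mm under the leg; a rubber stop 34 wide x 24 mm high caps this end.
- leg: Pale wooden sliding leg of the tray: a bar 24 wide (y) x 26 high (z) x 100 mm long (x), from the T-pull back to the tray's front wall (220 mm wide, top 46 mm above the sideboard). Same axes as the case. Origin: centre line of the bar, its underside (22 mm above the sideboard), at the T-pull's inner face (case side). Nothing stands on the sideboard on the bar's -y side.
- tpull (a point): Centre of the T-pull, the wooden crossbar at the leg's outer end, 16 (x) x 60 (y) x 22 mm high, 36 mm above the sideboard; it gives an 18 mm deep shoulder each side of the bar. Leg, tray and lever move only along the case's x, 160 mm; fully in at the start. A spring in the runners draws them back in with 1.5 to 3 N, so they run slowly back if let go while the lever is open.
- pointer (a point): Tip of the brass pointer under the lever-side end of the T-pull, 8 mm above the sideboard, over the scale. Part of the leg: 8 mm outward (-x) and 36 mm to the lever side (+y) of the leg's origin. It only marks the place: do not hold it.
- mark_line (a point): Middle of the top of the red length mark, a tab 8 mm wide (along the case's x) and 30 mm long, on the scale, 5 mm above the sideboard. Same axes as the case. Its place along the scale changes: 70 to 140 mm outward (-x) of the starting pointer. The pointer is over the mark when the two do not differ along x.
- cam_lever (a joint): Angle of the black cam lever, rad: 0 = shut (flap upright, flush with the leg's +y side), growing as it leans outward to +y; stop at 0.85; starts at 0.62 to 0.78. Its pin runs along the leg's x, 14 mm above the sideboard, 18 mm to +y of the leg's centre line. Shutting it takes 4 to 8 N at the upper edge as the eccentric bites on the rail and locks the leg; it stays where it is left.
- lever_flap: Flap of the cam lever: black plate 40 mm long (4 to 44 mm behind the T-pull's inner face), 8 mm thick, upper edge 36 mm from the pin. Origin: on the pin, mid-length; z along the flap to its upper edge, x along the leg. Shut, it stands up to 50 mm above the sideboard, its outer face 21 mm from the leg's centre line: leg and flap together are 33 mm across (y = -12 to +21 mm).
- lever_edge (a point): Middle of the flap's upper edge. With the lever at 0.78 rad it lies 43 mm to +y of the leg's centre line (the plate's outer corner 46 mm), 40 mm above the sideboard.
- knight_center (a point): Centre of the carved bone knight, base 34 mm across, 62 mm high, standing loose in the front of the tray (tray floor 28 mm above the sideboard); z axis up through the piece.
- bishop_center (a point): Centre of the bronze bishop, base 34 mm across, 68 mm high, standing loose in the front of the tray beside the knight (which is left and which right changes); z axis up.
- dish_center (a point): Centre of the blue enamel pin dish, 60 mm across and 18 mm high, loose on the tray, under the case at the start.
- magnifier_center (a point): Centre of the horn-handled magnifier, 130 mm long, 12 mm thick, lens 52 mm across, lying loose on the tray, under the case at the start.
Things that resemble listed ones, but are neither listed nor needed, are in the scene too. What is meant by the part that bears bishop_center is not blue, orange or turquoise, and is the larger of those in its own colour.

How it is judged:
By the outcome, as a careful person would: the job done as asked, in the order asked, and still so for the second after the job is handed in, while the arm keeps its last pose, push and grip.
It also fails if it takes over 42 s, if anything falls off the work surface, if the arm or the gripper's body presses on something with over 40 N, if the wrist force passes 120 N, or if a joint passes its speed limit or range.

## Working session

There is one attempt and no reset: what is moved stays moved. The work goes in short steps, Python scripts to look and compute and a tool call to move; the robot and the scene stay as the last step left them, time stands still between calls to the robot, and variables do not carry over. Pictures are saved under pics/ and viewed, at most 10 in all, crops included, and the job is handed in when it is done.

Besides the shell and the picture viewer there is one more tool, called after "Call:" as a command line: name --pt "numbers of a row" for each row, then --argument value for the rest. carry_out: Moves the arm, as the interface text tells. Shift numbers are shares of 0.05 m and turn numbers shares of 0.12 rad, none past 1 either way. Its arguments: {"type":"object","properties":{"motion":{"type":"array","items":{"type":"array","items":{"type":"number","minimum":-1,"maximum":1}}}},"required":["motion"]}

```bash
mkdir -p pics; ls; cat > h.py <<'E'
import numpy as np, cv2
from plant import bot
def pts(im):
    z=im["range_z"]; v,u=np.mgrid[:z.shape[0],:z.shape[1]]
    c=np.stack([(u-im["cx"])/im["fx"]*z,(v-im["cy"])/im["fy"]*z,z],-1)
    return (c-im["t"])@im["R"]   # world = R^T (c-t)
def ray(im,u,v,h):
    d=im["R"].T@np.array([(u-im["cx"])/im["fx"],(v-im["cy"])/im["fy"],1]); o=-im["R"].T@im["t"]
    return o+d*(h-o[2])/d[2]
E
python3 - <<'E'
from h import *
import pickle
s=bot.get_state(); print(s)
for n in("scene","side"):
    im=bot.get_image(n); pickle.dump(im,open(n+".pkl","wb"))
    cv2.imwrite(f"pics/{n}0.png",im["img"][...,::-1]); print(n,-im["R"].T@im["t"],im["fx"])
E
```

```text
pics
{'t': 0.0, 'joint_pos': array([-1.22218075,  0.53719333, -0.00445025,  1.53889699,  0.00259371,
        1.0673448 , -0.0711894 ]), 'joint_vel': array([ 1.45236489e-03,  5.65121514e-04, -8.27135563e-05, -3.37561434e-04,
        4.29074266e-04,  1.65088307e-03, -3.80968162e-04]), 'joint_efforts': array([ 1.49645566e-04, -5.83397305e+01,  1.04854491e+00, -2.59116197e+01,
        1.22925788e-02,  9.12188552e-03, -1.25732828e-05]), 'tool_pos': array([0.26170637, 0.59426041, 0.2303861 ]), 'tool_rot': array([-1.28493892e-04,  2.05880039e-01,  9.78576807e-01, -9.09315173e-04]), 'wrist_force': array([-0.01480489, -0.35765505,  1.09050827]), 'moment': array([-0.01492405,  0.0046644 ,  0.00530326]), 'grasp_force': 0.0, 'opening': 1.005114525949808}
scene [0.92141431 0.35779304 0.64177052] 406.45932986572956
side [ 1.19112854 -0.04434679  0.59848759] 472.1789910874253
```

View pics/scene0.png

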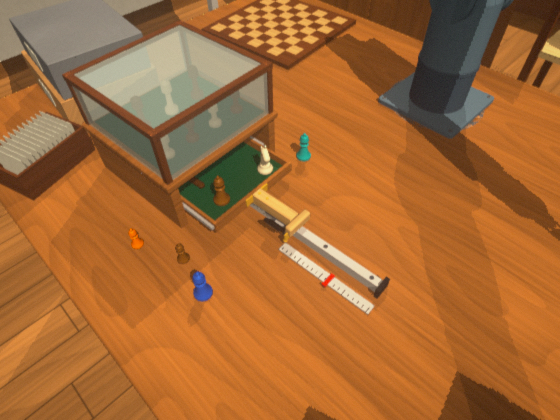

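View pics/side0.png

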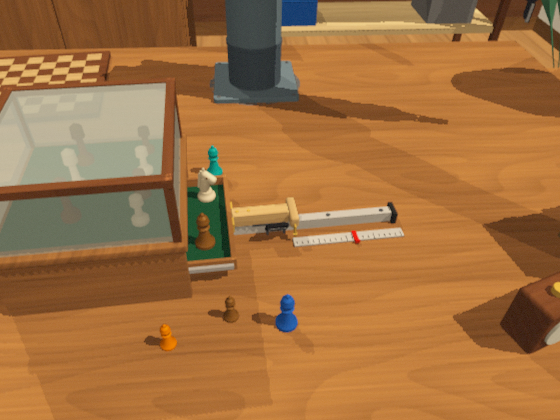

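The scene view shows the rail end at about (380,287), T-pull (297,225), red mark (328,281) and the lever at (275,228). In the side view they are at (393,213), (293,212), (357,237) and (278,228).

```bash
python3 - <<'E'
from h import *
import pickle
for n,box in(("scene",(240,180,400,320)),("side",(225,190,410,250))):
    im=pickle.load(open(n+".pkl","rb")); P=pts(im); hsv=cv2.cvtColor(im["img"],cv2.COLOR_RGB2HSV)
    m=np.zeros(P.shape[:2],bool); m[box[1]:box[3],box[0]:box[2]]=1
    H,S,V=[hsv[...,i] for i in range(3)]
    red=m&((H<4)|(H>174))&(S>200)&(V>150)
    n_,lab,st,c=cv2.connectedComponentsWithStats(red.astype(np.uint8)); k=1+st[1:,4].argmax()
    R=ray(im,*c[k],.005); print(n,"red",c[k],st[k,4],R)
    z=P[...,2]
    grey=m&(S<50)&(z>.015)&(z<.03)&(V>60); q=P[grey]; l=cv2.fitLine(q[:,:2].astype(np.float32),cv2.DIST_HUBER,0,.01,.01).ravel(); print("rail",grey.sum(),l,np.median(q[:,2]))
    wood=m&(H>12)&(H<30)&(z>.04)&(z<.065)
    q=P[wood]; d=l[:2]; 
    if n=="scene": D=d
    s=(q[:,:2]-l[2:])@d; t=(q[:,:2]-l[2:])@np.array([-d[1],d[0]])
    print("wood",wood.sum(),np.percentile(s,[0,2,98,100]),np.percentile(t,[0,2,50,98,100]),np.percentile(q[:,2],[50,98]))
    for a in np.arange(s.min(),s.max(),.008):
        g=(s>=a)&(s<a+.008)
        if g.sum()>3: print(round(a,3),g.sum(),np.round([t[g].min(),t[g].max(),np.median(q[g,2])],3))
    print("redst",(R[:2]-l[2:])@d,(R[:2]-l[2:])@np.array([-d[1],d[0]]))
    blk=m&(V<60)&(z>.012)&(z<.06); q=P[blk]; s=(q[:,:2]-l[2:])@d;t=(q[:,:2]-l[2:])@np.array([-d[1],d[0]])
    for lo,hi in((-1,0),(0,1)):
        g=(s>lo)&(s<hi); print("blk",g.sum(),np.percentile(s[g],[2,50,98]) if g.any() else 0,np.percentile(t[g],[2,50,98]) if g.any() else 0,np.percentile(q[g,2],[5,95]) if g.any() else 0)
E
```

```text
scene red [329.5 275.5] 2 [0.59753872 0.14967835 0.005     ]
rail 53 [ 0.07301368 -0.99733096  0.56357956  0.11617761] 0.020287983644666958
wood 1006 [0.06564703 0.06661965 0.1889639  0.19159137] [-0.04909323 -0.03289192  0.00268626  0.03715443  0.04344447] [0.04630653 0.04906281]
0.066 139 [-0.029  0.03   0.045]
0.074 96 [-0.028  0.03   0.046]
0.082 55 [-0.012  0.012  0.047]
0.09 49 [-0.012  0.04   0.047]
0.098 52 [-0.012  0.039  0.047]
0.106 55 [-0.012  0.04   0.047]
0.114 49 [-0.011  0.04   0.047]
0.122 45 [-0.011  0.036  0.047]
0.13 48 [-0.011  0.012  0.047]
0.138 42 [-0.012  0.012  0.047]
0.146 45 [-0.012  0.012  0.047]
0.154 45 [-0.012  0.012  0.047]
0.162 43 [-0.011  0.012  0.047]
0.17 40 [-0.011  0.011  0.047]
0.178 138 [-0.049  0.043  0.045]
0.186 65 [-0.039  0.038  0.045]
redst -0.03093184562450936 0.03631453896414488
blk 0 0 0 0
blk 1 [0.11291196 0.11291196 0.11291196] [0.03646071 0.03646071 0.03646071] [0.04400999 0.04400999]
side red [355.07692308 236.58974359] 39 [0.60784241 0.15303843 0.005     ]
rail 469 [ 0.07661749 -0.99706054  0.56121945  0.15335406] 0.020454918917
[... 221 characters left out ...]
7 [-0.011  0.037  0.047]
0.127 61 [-0.011  0.04   0.047]
0.135 58 [-0.012  0.039  0.047]
0.143 63 [-0.013  0.041  0.046]
0.151 59 [-0.012  0.042  0.047]
0.159 52 [-0.012  0.037  0.047]
0.167 56 [-0.013  0.013  0.047]
0.175 49 [-0.011  0.012  0.047]
0.183 57 [-0.011  0.012  0.047]
0.191 52 [-0.014  0.012  0.047]
0.199 56 [-0.011  0.013  0.047]
0.207 56 [-0.012  0.011  0.047]
0.215 191 [-0.066  0.086  0.045]
0.223 142 [-0.067  0.085  0.045]
redst 0.00388684038451749 0.04646172692740885
blk 60 [-0.07884455 -0.07572687 -0.07314792] [-0.01296346  0.01111205  0.01884542] [0.0135106  0.02541767]
blk 228 [0.12813719 0.16277723 0.23509167] [-0.01743412  0.03703076  0.06656754] [0.02195178 0.04446238]
```

Call:
carry_out --pt "0 0 0 1 0" --pt "0 0 0 1 0" --pt "0 0 0 1 0" --pt "0 0 0 1 0" --pt "0 0 0 1 0" --pt "0 0 0 1 0" --pt "0 0 0 1 0" --pt "0 0 0 1 0"

```text
t: 0.9
tool_pos: [0.2617, 0.5945, 0.2307]
tool_rot: [0.0, 0.636, 0.771, -0.001]
wrist_force: [0.1, -0.8, -0.2]
opening: 1.002
grasp_force: 0.0
```

```bash
cat >> h.py <<'E'
from scipy.spatial.transform import Rotation as Ro
D=np.array([.0766,-.99706]); N=np.array([.99706,.0766]); O=np.array([.56122,.15335])+.119*D  # leg origin at start
def where(x=None,y=None,z=None):
    "case-aligned TCP (mm) relative to starting leg origin; rest-move in tool units to target x,y,z (mm)"
    s=bot.get_state(); R=Ro.from_quat(np.roll(s["tool_rot"],-1)).as_matrix(); p=s["tool_pos"]; q=p[:2]-O
    print("t %.2f case-frame xyz mm"%s["t"],np.round([1e3*q@D,1e3*q@N,1e3*p[2]],1),"open %.3f gf %.1f"%(s["opening"],s["grasp_force"]),"F(case)",np.round([s["wrist_force"][:2]@D,s["wrist_force"][:2]@N,s["wrist_force"][2]],1))
    a=np.arctan2(R[:2,1]@D,R[:2,1]@N); print("yaw err roll units",round(-a/-.12*1,3),"tilt z",np.round(R[:,2],4))
    if x is not None:
        g=np.r_[O+D*x/1e3+N*y/1e3,z/1e3]; print("move units",np.round(R.T@(g-p)/.05,3))
E
python3 -c "
from h import *
where(14,27,120)"
```

```text
t 0.90 case-frame xyz mm [-581.8 -264.8  230.7] open 1.002 gf 0.0 F(case) [ 0.8  0.1 -0.2]
yaw err roll units -0.954 tilt z [-4.e-04 -1.e-03 -1.e+00]
move units [-12.503   4.439   2.223]
```

Call:
carry_out --pt "0 0 0 0.96 0" --pt "-0.8 0.39 0 0 0" --pt "-0.8 0.39 0 0 0" --pt "-0.8 0.39 0 0 0" --pt "-0.8 0.39 0 0 0" --pt "-0.8 0.39 0 0 0" --pt "-0.8 0.39 0 0 0" --pt "-0.8 0.39 0 0 0"

```text
t: 1.7
tool_pos: [0.4211, 0.325, 0.2311]
tool_rot: [-0.0, 0.678, 0.735, -0.0]
wrist_force: [0.8, 0.3, -0.1]
opening: 0.998
grasp_force: 0.0
```

Call:
carry_out --pt "-0.8 0.39 0 0 0" --pt "-0.8 0.39 0 0 0" --pt "-0.8 0.39 0.2 0 0" --pt "-0.8 0.39 0.3 0 0" --pt "-0.8 0.39 0.3 0 0" --pt "-0.8 0.39 0.3 0 0" --pt "-0.8 0.39 0.3 0 0" --pt "-0.5 0.2 0.2 0 0"

```text
t: 2.5
tool_pos: [0.592, 0.0306, 0.1501]
tool_rot: [0.0, 0.679, 0.734, -0.001]
wrist_force: [1.1, 0.4, -0.1]
opening: 0.993
grasp_force: 0.0
```

```bash
python3 - <<'E'
from h import *
where(14,27,100)
im=bot.get_image("side"); cv2.imwrite("pics/side1.png",im["img"][120:330,170:450,::-1].repeat(2,0).repeat(2,1))
h=cv2.cvtColor(im["img"],cv2.COLOR_RGB2HSV); H,S,V=[h[...,i].astype(int) for i in range(3)]
m=((H<6)|(H>172))&(S>170)&(V>120); m[:215]=0;m[260:]=0;m[:,:330]=0;m[:,380:]=0
v,u=np.nonzero(m); P=np.array([ray(im,a,b,.005) for a,b in zip(u,v)]); q=P[:,:2]-O; x=q@D*1e3;y=q@N*1e3
print(len(x),"mark x",np.percentile(x,[0,5,50,95,100]),x.mean(),"y",np.percentile(y,[0,5,50,95,100]))
E
```

```text
t 2.50 case-frame xyz mm [  5.8  21.3 150.1] open 0.993 gf 0.0 F(case) [-0.3  1.1 -0.1]
yaw err roll units -0.008 tilt z [-5.0e-04 -1.9e-03 -1.0e+00]
move units [-0.163  0.115  1.002]
50 mark x [-119.64303144 -118.78150931 -115.21031602 -111.88394761 -111.24183218] -115.21785571846543 y [31.84551913 32.45616137 47.56869495 59.65856523 60.25683224]
```

View pics/side1.png

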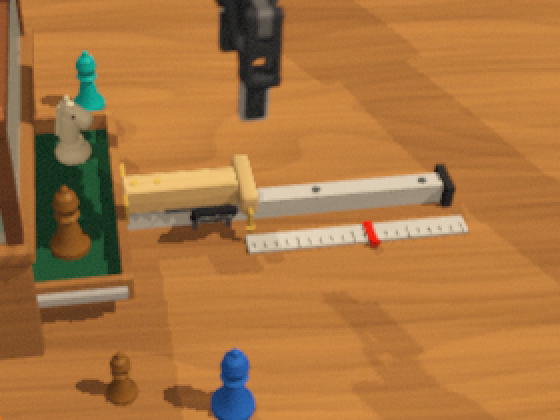

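Call:
carry_out --pt "-0.17 0.12 0.2 0 0" --pt "0 0 0.4 0 0" --pt "0 0 0.4 0 0" --pt "0 0 0.1 0 0" --pt "0 0 0 0 0" --pt "0 0 0 0 0" --pt "0 0 0 0 0" --pt "0 0 0 0 0"

```text
t: 3.35
tool_pos: [0.5985, 0.0268, 0.0972]
tool_rot: [0.0, 0.678, 0.735, 0.001]
wrist_force: [0.0, -0.1, 1.1]
opening: 1.005
grasp_force: 0.0
```

```bash
python3 - <<'E'
from h import *
where(14,27,22)
im=bot.get_image("wrist"); cv2.imwrite("pics/w1.png",im["img"][...,::-1])
E
```

```text
t 3.35 case-frame xyz mm [10.  27.5 97.2] open 1.005 gf 0.0 F(case) [0.1 0.  1.1]
yaw err roll units -0.036 tilt z [ 1.5e-03  2.0e-04 -1.0e+00]
move units [-0.079 -0.013  1.503]
```

View pics/w1.png

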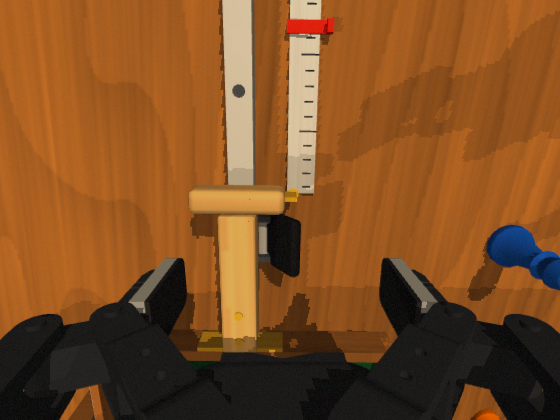

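Call:
carry_out --pt "-0.09 -0.01 0.2 0 0" --pt "0 0 0.3 0 0" --pt "0 0 0.3 0 0" --pt "0 0 0.3 0 0" --pt "0 0 0.3 0 0" --pt "0 0 0.2 0 0" --pt "0 0 0.1 0 0" --pt "0 0 0 0 0"

```text
t: 4.2
tool_pos: [0.5974, 0.0221, 0.0105]
tool_rot: [-0.0, 0.678, 0.735, -0.0]
wrist_force: [0.3, -0.4, 0.1]
opening: 1.001
grasp_force: 0.0
```

```bash
python3 - <<'E'
from h import *
where(14,17,12)
im=bot.get_image("wrist"); cv2.imwrite("pics/w2.png",im["img"][...,::-1])
E
```

```text
t 4.20 case-frame xyz mm [14.7 26.  10.5] open 1.001 gf 0.0 F(case) [0.4 0.3 0.1]
yaw err roll units -0.034 tilt z [-1.1e-03 -2.0e-04 -1.0e+00]
move units [ 0.014 -0.18  -0.03 ]
```

View pics/w2.png

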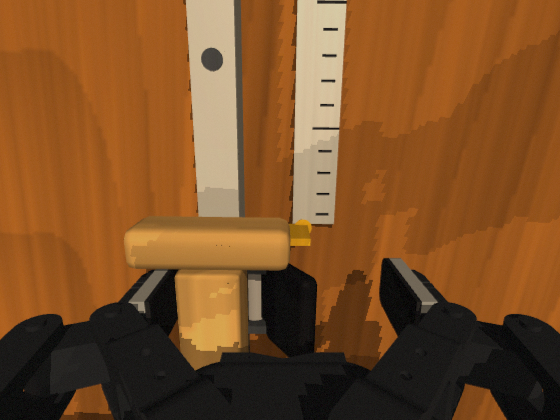

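Left finger (150,300) is hooked behind the T-pull's -y shoulder and the right finger (410,285) is clear of the open lever (295,310). I'll pull gently.

Call:
carry_out --pt "0.04 0 0 0 0" --pt "0.04 0 0 0 0" --pt "0.05 0 0 0 0" --pt "0.06 0 0 0 0" --pt "0.08 0 0 0 0" --pt "0.08 0 0 0 0" --pt "0.08 0 0 0 0" --pt "0.08 0 0 0 0"

```text
t: 5.05
tool_pos: [0.596, 0.048, 0.0114]
tool_rot: [0.0, 0.678, 0.735, 0.0]
wrist_force: [1.7, -2.9, 1.1]
opening: 0.999
grasp_force: 1.4
```

Call:
carry_out --pt "0.08 0 0 0 0" --pt "0.08 0 0 0 0" --pt "0.08 0 0 0 0" --pt "0.08 0 0 0 0" --pt "0.08 0 0 0 0" --pt "0.08 0 0 0 0" --pt "0.08 0 0 0 0" --pt "0.08 0 0 0 0"

```text
t: 5.85
tool_pos: [0.5931, 0.0797, 0.0112]
tool_rot: [0.0, 0.678, 0.735, -0.0]
wrist_force: [2.5, -3.6, -0.9]
opening: 1.003
grasp_force: 1.5
```

```bash
cat >> h.py <<'E'
def pull(im,off=0):
    "T-pull outer/inner face x (mm, initial leg frame) from depth"
    P=pts(im).reshape(-1,3); q=P[:,:2]-O; x=q@D*1e3; y=q@N*1e3; z=P[:,2]*1e3
    g=(z>42)&(z<50)&(x>-200)&(x<60)&(abs(y)>15)&(abs(y)<28)
    g2=(z>40)&(z<50)&(x>-200)&(x<60)&(abs(y)<10)
    print("Tpull x",g.sum(),np.percentile(x[g],[1,5,50,95,99]).round(1) if g.any() else 0,"bar/T",g2.sum(),np.percentile(x[g2],[0,1,3]).round(1) if g2.any() else 0)
E
python3 - <<'E'
from h import *
import pickle
where(-93,26,12)
pull(pickle.load(open("side.pkl","rb"))); pull(pickle.load(open("scene.pkl","rb")))
for n in("side","scene"):
    im=bot.get_image(n); pull(im); cv2.imwrite(f"pics/{n}2.png",im["img"][...,::-1])
E
```

```text
t 5.85 case-frame xyz mm [-43.1  26.1  11.2] open 1.003 gf 1.5 F(case) [ 3.8  2.2 -0.9]
yaw err roll units -0.034 tilt z [-1.e-04 -1.e-04 -1.e+00]
move units [ 0.998  0.002 -0.016]
Tpull x 87 [-15.3 -14.4  -6.9  -0.7  -0.1] bar/T 342 [-15.9 -14.6 -12.7]
Tpull x 97 [-15.8 -15.2  -9.1  -1.2  -0.7] bar/T 362 [-15.9 -15.3 -14.5]
Tpull x 85 [-43.7 -41.1  45.9  52.3  52.9] bar/T 425 [-55.8 -51.3 -40.5]
Tpull x 179 [-71.5 -70.7 -59.4  50.7  51.8] bar/T 300 [-72.2 -71.4 -70.9]
```

View pics/side2.png

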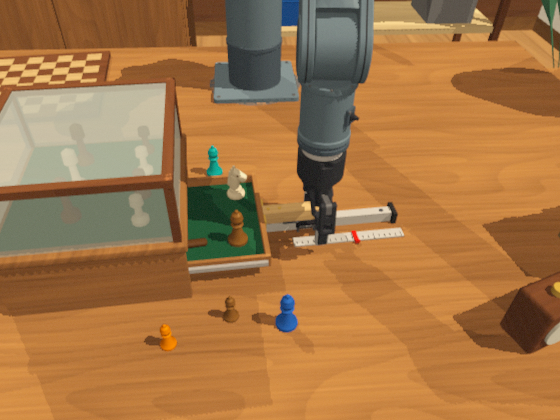

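The tray is out by about 56 mm (side view) with both pieces upright. I'll keep pulling.

Call:
carry_out --pt "0.08 0 0 0 0" --pt "0.08 0 0 0 0" --pt "0.08 0 0 0 0" --pt "0.08 0 0 0 0" --pt "0.08 0 0 0 0" --pt "0.08 0 0 0 0" --pt "0.08 0 0 0 0" --pt "0.08 0 0 0 0"

```text
t: 6.75
tool_pos: [0.5905, 0.1116, 0.0112]
tool_rot: [0.0, 0.678, 0.735, -0.0]
wrist_force: [1.7, -3.5, -3.0]
opening: 0.999
grasp_force: 1.6
```

Call:
carry_out --pt "0.07 0 0 0 0" --pt "0.07 0 0 0 0" --pt "0.06 0 0 0 0" --pt "0.05 0 0 0 0" --pt "0.04 0 0 0 0" --pt "0.03 0 0 0 0" --pt "0.02 0 0 0 0" --pt "0 0 0 0 0"

```text
t: 7.55
tool_pos: [0.5892, 0.1286, 0.0114]
tool_rot: [-0.0, 0.678, 0.735, 0.0]
wrist_force: [0.7, -2.8, -1.0]
opening: 0.999
grasp_force: 1.0
```

```bash
python3 - <<'E'
from h import *
where(-94,26,12)
for n in("wrist","scene"):
    im=bot.get_image(n); cv2.imwrite(f"pics/{n}3.png",im["img"][...,::-1])
    if n=="scene": pull(im)
E
```

```text
t 7.55 case-frame xyz mm [-92.2  26.   11.4] open 0.999 gf 1.0 F(case) [ 2.8  0.4 -1. ]
yaw err roll units -0.036 tilt z [ 0.e+00  3.e-04 -1.e+00]
move units [ 0.036  0.    -0.013]
Tpull x 203 [-119.6 -118.3 -105.1    2.8    3.6] bar/T 331 [-119.7 -119.4 -118.7]
```

View pics/wrist3.png

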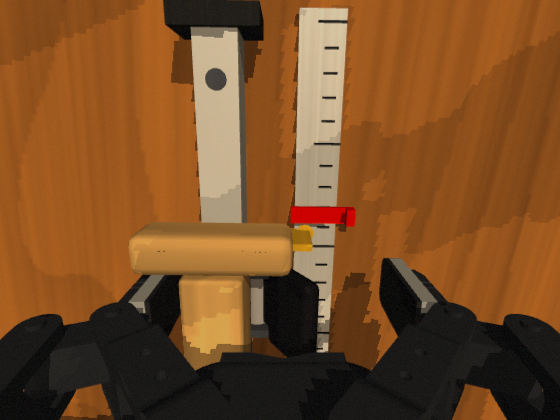

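```bash
cat >> h.py <<'E'
def pm():
    s=bot.get_state(); R=Ro.from_quat(np.roll(s["tool_rot"],-1)).as_matrix(); im=bot.get_image("wrist"); M=im["mount"]
    Rw=R@M[:3,:3]; o=R@M[:3,3]+s["tool_pos"]
    h=cv2.cvtColor(im["img"],cv2.COLOR_RGB2HSV).astype(int); H,S,V=[h[...,i] for i in range(3)]
    z=im["range_z"]; v,u=np.mgrid[:420,:560]; P=np.stack([(u-im["cx"])/im["fx"]*z,(v-im["cy"])/im["fy"]*z,z],-1)@Rw.T+o
    for nm,m,ht in(("mark",((H<5)|(H>174))&(S>180)&(V>100),.005),("pointer",(H>19)&(H<27)&(S>200)&(V>120),.008)):
        m=m.copy(); m[:180]=0;m[275:]=0;m[:,:285]=0;m[:,365:]=0
        b,a=np.nonzero(m); d=np.stack([(a-im["cx"])/im["fx"],(b-im["cy"])/im["fy"],np.ones(len(a))],-1)@Rw.T
        p=o+d*((ht-o[2])/d[:,2])[:,None]; q=p[:,:2]-O; x=q@D*1e3;y=q@N*1e3
        Q=P[m]; qx=(Q[:,:2]-O)@D*1e3
        print(nm,len(a),"rows",b.min(),b.max(),"ray x",np.percentile(x,[2,50,98]).round(1),"y",np.percentile(y,[2,50,98]).round(1),"depth z",np.percentile(Q[:,2]*1e3,[5,50,95]).round(1),"depth x",np.percentile(qx,[5,50,95]).round(1))
        if nm=="pointer":
            for r in range(b.min(),b.max()+1,2):
                k=b==r; print(r,a[k].min() if k.any() else 0,a[k].max() if k.any() else 0,np.median(Q[k,2]*1e3).round(1),np.median(qx[k]).round(1))
    return im
E
python3 -c "
from h import *
im=pm(); cv2.imwrite('pics/w4.png',cv2.resize(im['img'][180:280,260:380,::-1],None,fx=6,fy=6,interpolation=0)[:600,:720])"
```

```text
mark 1065 rows 206 225 ray x [-118.3 -114.  -109.9] y [30.1 44.6 59.5] depth z [4.  5.2 9.2] depth x [-117.9 -114.3 -110.5]
pointer 131 rows 225 249 ray x [-109.9 -103.3  -97.7] y [30.7 36.3 39.4] depth z [17.8 28.2 36. ] depth x [-113.  -111.1 -109.4]
225 302 305 18.0 -113.2
227 300 309 18.3 -112.4
229 297 310 18.9 -111.7
231 292 311 20.0 -111.1
233 295 309 23.0 -111.3
235 295 309 24.5 -111.0
237 295 310 27.2 -111.1
239 295 310 29.4 -111.0
241 297 311 32.4 -111.3
243 293 309 33.7 -111.0
245 296 311 35.4 -110.8
247 306 311 34.9 -109.8
249 296 310 36.0 -109.4
```

View pics/w4.png

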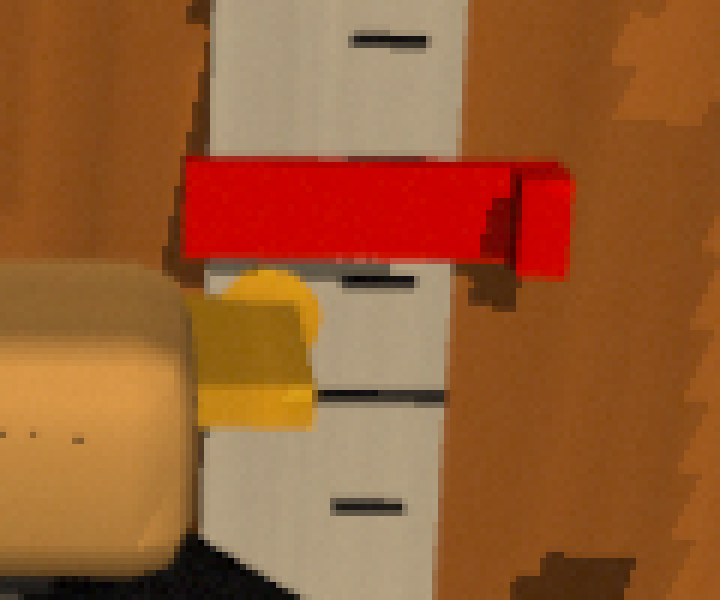

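```bash
cat >> h.py <<'E'
def tw():
    s=bot.get_state(); R=Ro.from_quat(np.roll(s["tool_rot"],-1)).as_matrix(); im=bot.get_image("wrist"); M=im["mount"]
    Rw=R@M[:3,:3]; o=R@M[:3,3]+s["tool_pos"]
    z=im["range_z"]; v,u=np.mgrid[:420,:560]; P=np.stack([(u-im["cx"])/im["fx"]*z,(v-im["cy"])/im["fy"]*z,z],-1)@Rw.T+o
    h=cv2.cvtColor(im["img"],cv2.COLOR_RGB2HSV).astype(int); red=((h[...,0]<5)|(h[...,0]>174))&(h[...,1]>180)&(h[...,2]>100)
    q=P[...,:2]-O; x=q@D*1e3;y=q@N*1e3;z=P[...,2]*1e3
    w=(h[...,0]>10)&(h[...,0]<26)&(h[...,1]>90)
    for lo,hi in((-27,-15),(15,27)):
        g=w&(z>25)&(z<52)&(y>lo)&(y<hi)&(v>200)&(v<290)&(x<-80); t=g&(z>44)
        print("T",lo,g.sum(),np.percentile(x[g],[0,1,5,95,99,100]).round(1),"top",np.percentile(x[t],[1,50,99]).round(1),np.percentile(z[g],[50,99]).round(1))
    r=red&(z>3)&(z<7)&(v>150)&(v<280); print("mark",np.percentile(x[r],[1,50,99]).round(1))
    sc=bot.get_image("scene"); P=pts(sc); q=P[...,:2]-O; x=q@D*1e3;y=q@N*1e3;z=P[...,2]*1e3
    h=cv2.cvtColor(sc["img"],cv2.COLOR_RGB2HSV).astype(int); r=((h[...,0]<6)|(h[...,0]>172))&(h[...,1]>170)&(z<9)&(x>-150)&(x<-80)&(y>25)&(y<65)
    b,a=np.nonzero(r); X=np.array([(ray(sc,i,j,.005)[:2]-O)@D*1e3 for i,j in zip(a,b)]); print("scene mark",len(X),np.percentile(X,[1,50,99]).round(1) if len(X) else 0); pull(sc)
E
python3 -c "
from h import *
tw()"
```

```text
T -27 1796 [-118.7 -118.4 -118.2 -103.8  -95.4  -91.2] top [-117.9 -111.5 -102.3] [46.4 48.2]
T 15 1760 [-118.3 -118.1 -117.8 -104.1  -94.7  -87.2] top [-117.6 -111.2 -103.3] [46.3 48.1]
mark [-118.1 -114.3 -110.1]
scene mark 60 [-119.3 -115.4 -111. ]
Tpull x 207 [-119.4 -118.5 -105.4    2.9    4.3] bar/T 337 [-119.7 -118.8 -118.5]
```

Call:
carry_out --pt "0.04 0 0 0 0" --pt "0.04 0 0 0 0" --pt "0 0 0 0 0" --pt "0 -0.03 0 0 0.06" --pt "0 -0.04 0 0 0.12" --pt "0 -0.04 0 0 0.18" --pt "0 -0.03 0 0 0.22" --pt "0 0 0 0 0.22"

```text
t: 8.6
tool_pos: [0.5817, 0.1317, 0.0113]
tool_rot: [-0.0, 0.678, 0.735, -0.0]
wrist_force: [0.5, -1.8, 0.6]
opening: 0.778
grasp_force: 1.0
```

```bash
python3 -c "
from h import *
where(-96,17,12)
tw(); cv2.imwrite('pics/w5.png',bot.get_image('wrist')['img'][...,::-1])"
```

```text
t 8.60 case-frame xyz mm [-95.8  18.7  11.3] open 0.778 gf 1.0 F(case) [1.9 0.4 0.6]
yaw err roll units -0.034 tilt z [-1.e-04  0.e+00 -1.e+00]
move units [ 0.003 -0.035 -0.013]
T -27 1758 [-122.4 -122.3 -122.1 -108.3 -107.2  -99.8] top [-121.7 -115.4 -107.2] [46.4 48.3]
T 15 1764 [-122.1 -121.9 -121.7 -107.8  -97.4  -92.9] top [-121.4 -115.  -107. ] [46.3 48.1]
mark [-118.1 -114.8 -110.1]
scene mark 56 [-119.3 -115.4 -110.9]
Tpull x 193 [-123.5 -122.3 -111.    -0.5    0.9] bar/T 385 [-123.4 -123.1 -122.4]
```

View pics/w5.png

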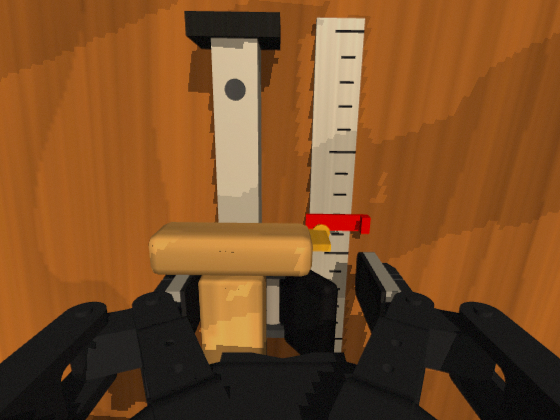

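The T-pull's centre now matches the mark in both the wrist and scene views; the pointer (320,235) is over the red tab (338,222). Next I squeeze the lever, shifting the hand so both fingers stay matched.

Call:
carry_out --pt "0 -0.03 0 0 0.26" --pt "0 -0.03 0 0 0.3" --pt "0 -0.03 0 0 0.34" --pt "0 -0.03 0 0 0.38" --pt "0 -0.03 0 0 0.42" --pt "0 -0.03 0 0 0.46" --pt "0 -0.03 0 0 0.5" --pt "0 0 0 0 0.5"

```text
t: 9.55
tool_pos: [0.5718, 0.1308, 0.0123]
tool_rot: [0.0, 0.678, 0.735, 0.0]
wrist_force: [-0.2, -3.2, 7.0]
opening: 0.498
grasp_force: 4.6
```

```bash
python3 -c "
from h import *
where(-96,4.5,12)
tw()"
```

```text
t 9.55 case-frame xyz mm [-95.7   8.8  12.3] open 0.498 gf 4.6 F(case) [ 3.2 -0.4  7. ]
yaw err roll units -0.032 tilt z [ 1.e-03  5.e-04 -1.e+00]
move units [ 0.006 -0.087  0.006]
T -27 1723 [-122.5 -122.2 -122.  -108.2 -107.  -101.6] top [-121.8 -115.3 -107.2] [46.4 48.3]
T 15 1707 [-122.1 -121.8 -121.6 -107.6 -100.8  -94.5] top [-121.2 -114.9 -106.8] [46.4 48.1]
mark [-118.1 -115.  -110.1]
scene mark 57 [-119.3 -115.5 -110.9]
Tpull x 196 [-123.  -122.1 -110.6   -0.7    0.9] bar/T 400 [-123.6 -123.2 -122.4]
```

Call:
carry_out --pt "0 -0.04 0 0 0.52" --pt "0 -0.03 0 0 0.55" --pt "0 -0.02 0 0 0.58" --pt "0 0 0 0 0.61" --pt "0 0 0 0 0.64" --pt "0 0 0 0 0.7" --pt "0 0 0 0 0.8" --pt "0 0 0 0 1"

```text
t: 10.45
tool_pos: [0.5668, 0.1301, 0.0121]
tool_rot: [-0.0, 0.678, 0.735, -0.0]
wrist_force: [-2.1, -3.5, 11.5]
opening: 0.375
grasp_force: 58.7
```

Call:
carry_out --pt "0 0 0 0 1" --pt "0 0 0 0 1" --pt "0 0 0 0 1" --pt "0 0 0 0 1" --pt "0 0 0 0 1" --pt "0 0 0 0 1" --pt "0 0 0 0 1" --pt "0 0 0 0 1"

```text
t: 11.25
tool_pos: [0.5668, 0.1301, 0.0121]
tool_rot: [-0.0, 0.678, 0.735, -0.0]
wrist_force: [-3.6, -4.3, 10.8]
opening: 0.378
grasp_force: 58.7
```

```bash
python3 -c "
from h import *
where(-96,4.5,12)
tw(); a=bot.get_image('wrist')['img']; b=bot.get_image('side')['img']
cv2.imwrite('pics/w6.png',np.hstack([a[150:,100:450],b[100:370,130:450].copy()])[...,::-1] if 0 else np.hstack([a[150:420,100:480],b[100:370,140:440]])[...,::-1])"
```

```text
t 11.25 case-frame xyz mm [-95.4   3.8  12.1] open 0.378 gf 58.7 F(case) [ 4.1 -3.9 10.8]
yaw err roll units -0.027 tilt z [-2.e-04  1.e-04 -1.e+00]
move units [0.012 0.015 0.002]
T -27 1711 [-122.6 -122.4 -122.2 -108.5 -107.3 -101.2] top [-121.9 -115.5 -107.4] [46.4 48.2]
T 15 1688 [-122.2 -122.  -121.8 -108.  -106.8 -100.3] top [-121.5 -115.1 -107.1] [46.4 48.3]
mark [-118.1 -115.1 -109.9]
scene mark 56 [-119.3 -115.6 -110.9]
Tpull x 204 [-123.4 -122.4 -110.2   -0.4    0.9] bar/T 409 [-124.  -122.9 -122.3]
```

View pics/w6.png

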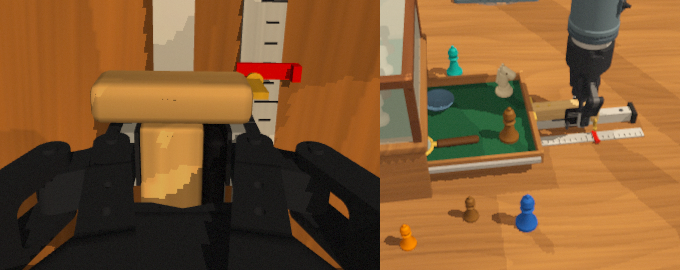

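The lever stands upright against the leg. The opening is 32 mm for a 33 mm stack, the grip is 59 N, the pointer is on the mark to within 0.5 mm, and the pieces are upright.

```bash
python3 -c "
from plant import bot
print(bot.hand_in())"
```

```text
the job is handed in; nothing more can be done
None
```

I handed in the job at about 11.4 s, still gripping the leg and the shut lever: the pointer measured within about 0.5 mm of the red mark, the lever was squeezed shut only after that, and the knight and bishop were upright with all pieces aboard.

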